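# Fill the gift tin with honey sweets from the jug and click its cover shut

## Robot

A 7-joint arm with a two-finger parallel gripper is mounted at the origin on the work surface. World frame = base frame: x ahead of the robot, y to its left, z up, the work surface at z = 0. Lengths are in m, angles in rad, forces in N, time in s.
With the tool pointing down it reaches from about 0.425 to 0.875 m from the base axis. Payload 4.7 kg.
Tool frame: the origin (TCP) lies on the centre line of the jaws, within the pads' length; the fingertips stand ahead of it and the grasp point (between the pads) lies 2 mm behind it (nose_length is the z of the fingertips in the tool frame, in m); z points along the fingers, y is the line along which they close (so a half turn about z gives the same grasp; the last joint's range is limited). The gripper opens to 87 mm and grips with 3 to 60 N. Pads are 19 mm wide; open, the fingers measure 117 mm over their backs; the gripper's body (75 mm by 190 mm) begins 51 mm behind the grasp point.
Start: joints at [-1.269, 0.321, -0.07, 1.45, 0.023, 1.371, -0.057], TCP at [0.185, 0.623, 0.24] pointing down, gripper open.
Joint ranges: [-2.86, 2.86], [-0.3, 2.09], [-1.38, 1.24], [0.06, 2.45], [-1.56, 4.7], [0.09, 2.05], [-2.69, 2.69]. Speed limits (rad/s): [2.57, 2.57, 3.14, 3.14, 3.14, 3.14, 3.14].

## Interface

Orientations are given as a rotation vector (axis times angle).
In Python, from bench import * gives the robot as it stands.
- The arm moves only by the tool send_rows, never from a script. Its arguments are lists of equal length, an entry for each row: "xyz": the shift along the tool's x, y, z in mm, a list of three; "dr": the turn, a rotation vector about the tool's x, y, z in rad, a list of three. A call has exactly 10 rows; each row is the pose to reach, as a shift and turn from the pose commanded when the call began, along the tool's axes at that moment; what a row does not reach only later rows make up. A row lasts 1/12 s, in which the tool goes at most 41.7 mm and 7.16 degrees, less where a joint would pass 70% of its speed; a pose out of reach is approached as far as the arm can. A call with a gripper value outside its range is refused whole. "jaw" is the finger opening in mm, from 0 to 87, set as the call begins (left out, the last holds). The fingers move at their own pace and stop on an object; "grip_force" is the grip in N (left out, the last holds). Time passes only in rows, so rows that repeat a pose let the fingers close, or fill a call up. It gives the time, the measured TCP pose, the force, the opening and the grip force at its end, in the units of the state.
- get_state(): the state, without advancing time (a new reading comes with each control period).
- get_image(name): name is "side" or "top"; returns the picture (420x560x3 uint8, red, green, blue); there is no depth.
- calibration(name): a dict with "vfov" (degrees; the focal length in pixels is half the picture's height over the tangent of half this angle, whatever the lens; pixels are square), "cx", "cy" (the principal point, pixels), "k1" (the pictures are not rectified: a ray, as slopes to the right and down, at radius r is drawn at 1 + k1 r^2 times it, then the intrinsics apply), "rvec" (rotation vector, rad) and "tvec" (3), from world to camera coordinates, as OpenCV has them. Camera axes: x right, y down, z forward; pixel columns grow to the right and rows downward; lengths in m; the calibration is good to about 2 mm. A picture is of the moment at which its call begins. calibration takes no time and is no camera call.
- close_job(): hands the job in; it is judged then, once.
The state is a dict: "time": time; "joint_positions": joint angles; "qd": joint speeds; "joint_torque": joint torques, N m; "position": TCP position; "tool_rot": TCP orientation; "ft_force": force on the tool from outside, world axes, zero at the start; "torque": the same for the moment, N m; "grip_width": opening from 0.0 (shut) to 1.0 (fully open); "grip_force": force on a finger pad.
Only numpy, scipy, OpenCV 4.12 (cv2) and the standard library are available. Lean on these libraries where they do the work, as an engineer would, in place of code of your own. Each camera call takes 0.05 s, during which the arm holds its last target. There are 200 camera calls.

## Task

Pick up the jug, turn it so that its spout faces the yellow gift tin, and with the spout low over the tin's mouth tip all five honey sweets into the tin. Stand the jug upright in the middle of the cork mat, and press the tin's cover down until its catch clicks and holds it fully shut. Do not knock over or shift the jars, the bottle and the pail.

Things in the scene. Friction and masses are not known exactly. Their poses are not given: they have to be found in the camera images.
- jug: White pouring jug with blue rim and handle, about 0.24 kg, 190 mm from handle to spout, 80 wide, 88 high. Origin: centre of the underside of its foot (foot x -26..26, y +-33 mm). Its x axis points to the spout, z up. Walls 3 mm, floor 4 mm. The front wall is a straight ramp, 46 degrees to the floor, from the foot (x 26, z 0) to the spout lip (x 101, z 78), 66 to 72 mm wide, so sweets roll out once it is tipped nose-down by more than about 50 degrees; at 70 they all run out.
- jug_spout (a point): Middle of the jug's spout lip, at (101, 0, 78) mm in the jug's frame.
- jug_handle (a point): Middle of the upright bar of the jug's blue loop handle, at (-82, 0, 60) mm in the jug's frame, opposite the spout. The bar is 18 mm wide (along the jug's y), 14 mm thick (along x) and runs from z 22 to 92 mm; 12 mm thick level arms join it to the body at z 84 and z 26, leaving a gap of about 40 mm between bar and body.
- tin: Yellow square gift tin fixed to the counter, 140 x 140 x 85 mm, walls 4 mm, open top. Origin: centre of its underside; z up; its cover is hinged along its +x top edge, the catch is in the middle of its -x wall.
- tin_mouth (a point): Centre of the tin's open mouth, 85 mm above the counter.
- tin_lid (a joint): Angle of the tin's cover in rad: 0 fully shut, about 1.57 upright, starts open at 1.25 to 1.7. The cover is a yellow plate 144 mm long (from the hinge), 142 wide, 8 thick (its underside turns about the hinge axis). It stays where it starts, but is lightly sprung: let go when half shut, it rises again. About 0.075 rad before shut it meets a sprung catch; pressed on (about 5 to 8 N near its free edge) it clicks past and stays at 0 (under 0.01).
- tin_lid_hinge (a point): Hinge line of the cover, at (70, 0, 85.5) mm in the tin's frame.
- tin_lid_edge (a point): Middle of the upper (outer) side of the cover's free edge, 144 mm from the hinge.
- mat: Round cork mat fixed to the counter, diameter 160, 4 mm thick. Origin: centre of its underside, at counter level.
- sweet1_center (a point): Centre of a round amber honey sweet, hard, 24 mm in diameter, 11 g; starts in the jug.
- sweet2_center (a point): Centre of a round amber honey sweet, hard, 24 mm in diameter, 11 g; starts in the jug.
- sweet3_center (a point): Centre of a round amber honey sweet, hard, 24 mm in diameter, 11 g; starts in the jug.
- sweet4_center (a point): Centre of a round amber honey sweet, hard, 24 mm in diameter, 11 g; starts in the jug.
- sweet5_center (a point): Centre of a round amber honey sweet, hard, 24 mm in diameter, 11 g; starts in the jug.
- honey_jar: Bystander: dark brown honey jar, gold cap, diameter 60, 75 high mm; origin: centre of its underside.
- cream_jar: Bystander: cream honey jar, white cap, diameter 60, 70 high mm; origin: centre of its underside.
- pink_jar: Bystander: amber honey jar, pink cap, diameter 72, 105 high mm; origin: centre of its underside.
- pollen_jar: Bystander: yellow pollen jar, gold cap, diameter 68, 95 high mm; origin: centre of its underside.
- dark_jar: Bystander: black-brown honey jar, white cap, diameter 68, 90 high mm; origin: centre of its underside.
- squeeze_bottle: Bystander: amber bottle, yellow cap, diameter 60, 150 high mm; origin: centre of its underside.
- pail: Bystander: brown honey pail, white lid, diameter 98, 105 high with its bail mm; origin: centre of its underside.
There are look-alikes about, which are no part of the job. Of the things shaped like the tin, the yellow one is meant.

How it is judged:
On the way, in this order (a step that is already met when the one before it is completed fails the run):
1. the jug is tipped spout-first, by more than about 30 degrees, with its spout over the tin's mouth and less than 90 mm above it (angle between jug's own x axis and vertical above 2.09 rad and horizontal distance between jug_spout and tin_mouth below 0.085 m and z of jug_spout in the frame of tin below 0.175 m), for 0.05 s.
2. all five sweets are in the tin while its cover is still open (x of sweet1_center in the frame of tin between -0.066 and 0.066 m and y of sweet1_center in the frame of tin between -0.066 and 0.066 m and z of sweet1_center in the frame of tin between 0 and 0.08 m and x of sweet2_center in the frame of tin between -0.066 and 0.066 m and y of sweet2_center in the frame of tin between -0.066 and 0.066 m and z of sweet2_center in the frame of tin between 0 and 0.08 m and x of sweet3_center in the frame of tin between -0.066 and 0.066 m and y of sweet3_center in the frame of tin between -0.066 and 0.066 m and z of sweet3_center in the frame of tin between 0 and 0.08 m and x of sweet4_center in the frame of tin between -0.066 and 0.066 m and y of sweet4_center in the frame of tin between -0.066 and 0.066 m and z of sweet4_center in the frame of tin between 0 and 0.08 m and x of sweet5_center in the frame of tin between -0.066 and 0.066 m and y of sweet5_center in the frame of tin between -0.066 and 0.066 m and z of sweet5_center in the frame of tin between 0 and 0.08 m and value of joint tin_lid above 0.1 rad), for 0.1 s.
3. the cover is shut (value of joint tin_lid below 0.025 rad), for 0.2 s.
At the end, for the whole second after the job is handed in: All five sweets lie in the tin; the cover is held shut by its catch (under 0.025 rad); the jug stands upright (within 0.08 rad), released and at rest on the cork mat, its foot's centre within 45 mm of the mat's centre (x of sweet1_center in the frame of tin between -0.066 and 0.066 m and y of sweet1_center in the frame of tin between -0.066 and 0.066 m and z of sweet1_center in the frame of tin between 0 and 0.08 m and x of sweet2_center in the frame of tin between -0.066 and 0.066 m and y of sweet2_center in the frame of tin between -0.066 and 0.066 m and z of sweet2_center in the frame of tin between 0 and 0.08 m and x of sweet3_center in the frame of tin between -0.066 and 0.066 m and y of sweet3_center in the frame of tin between -0.066 and 0.066 m and z of sweet3_center in the frame of tin between 0 and 0.08 m and x of sweet4_center in the frame of tin between -0.066 and 0.066 m and y of sweet4_center in the frame of tin between -0.066 and 0.066 m and z of sweet4_center in the frame of tin between 0 and 0.08 m and x of sweet5_center in the frame of tin between -0.066 and 0.066 m and y of sweet5_center in the frame of tin between -0.066 and 0.066 m and z of sweet5_center in the frame of tin between 0 and 0.08 m and value of joint tin_lid below 0.025 rad and horizontal distance between jug and mat below 0.045 m and angle between jug's own z axis and vertical below 0.08 rad and height (world z) of jug between 0.001 and 0.01 m and linear speed of jug below 0.02 m/s); the robot touches nothing.
It fails at once if a jar, the bottle or the pail is shifted by more than 30 mm or tipped over (distance of any of honey_jar, cream_jar, pink_jar, pollen_jar, dark_jar, squeeze_bottle, pail from where it was at the start of the episode above 0.03 m or angle between any of honey_jar, cream_jar, pink_jar, pollen_jar, dark_jar, squeeze_bottle, pail's own z axis and vertical above 0.5 rad).
It also fails if it takes over 72 s, if anything falls off the work surface, if the arm or the gripper's body presses on something with over 40 N, if the wrist force passes 120 N, or if a joint passes its speed limit or range.

## Working session

There is one attempt and no reset: what is moved stays moved. The work goes in short steps, Python scripts to look and compute and a tool call to move; the robot and the scene stay as the last step left them, time stands still between calls to the robot, and variables do not carry over. Pictures are saved under pics/ and viewed, at most 12 in all, crops included, and the job is handed in when it is done.

Besides the shell and the picture viewer there is one more tool, called after "Request:" by a JSON object that holds its "api" and its "payload". send_rows: Moves the arm, as the interface text tells. Its arguments: {"type":"object","properties":{"xyz":{"type":"array"},"dr":{"type":"array"},"jaw":{"type":"number"},"grip_force":{"type":"number"}},"required":["xyz","dr"]}

```bash
mkdir -p pics; ls; python3 - <<'E'
from bench import *
import cv2
for n in("side","top"):
    im=get_image(n); cv2.imwrite(f"pics/{n}0.png",cv2.resize(im[:,:,::-1],(800,600),interpolation=cv2.INTER_CUBIC))
    print(n,calibration(n))
print(get_state())
E
```

```text
pics
side {'vfov': 43.274330145086154, 'cx': 278.9278906130429, 'cy': 202.56017496222466, 'k1': -0.08832849816626603, 'rvec': array([ 2.08709438, -0.83239977,  0.40179083]), 'tvec': array([-0.38481942,  0.29151789,  1.19914017])}
top {'vfov': 50.5122287934298, 'cx': 280.3491923804611, 'cy': 211.1326211588337, 'k1': 0.0375145292798908, 'rvec': array([ 2.13051012, -2.18554744,  0.09246973]), 'tvec': array([0.0110256 , 0.52754013, 1.22081762])}
{'time': 0.1, 'joint_positions': array([-1.26888856,  0.32173737, -0.07005217,  1.45155745,  0.02258048,
        1.3707831 , -0.05689989]), 'qd': array([ 0.00144611, -0.00149909, -0.00017804, -0.00282523,  0.00016713,
        0.00075704,  0.00022847]), 'joint_torque': array([-4.15103332e-04, -4.92572057e+01, -4.05846946e-01, -3.13400960e+01,
       -6.43736799e-02,  3.94300232e-02,  6.30687396e-05]), 'position': array([0.18442933, 0.62280344, 0.23857583]), 'tool_rot': array([-4.50515965e-01, -3.10895892e+00,  2.65714716e-03]), 'ft_force': array([-0.21979135,  0.25999474, -0.44648094]), 'torque': array([0.01321657, 0.03876436, 0.00585602]), 'grip_force': 0.0, 'grip_width': 0.9986401583752061}
```

View pics/side0.png

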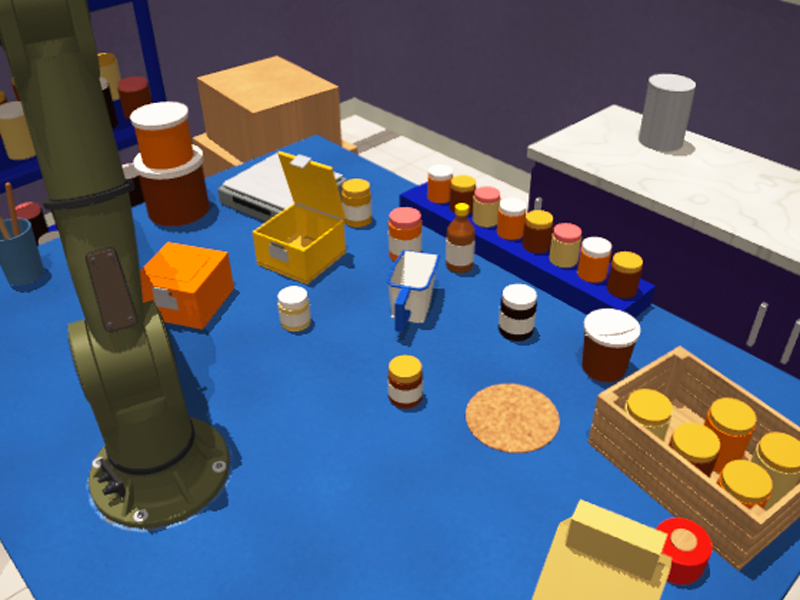

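View pics/top0.png

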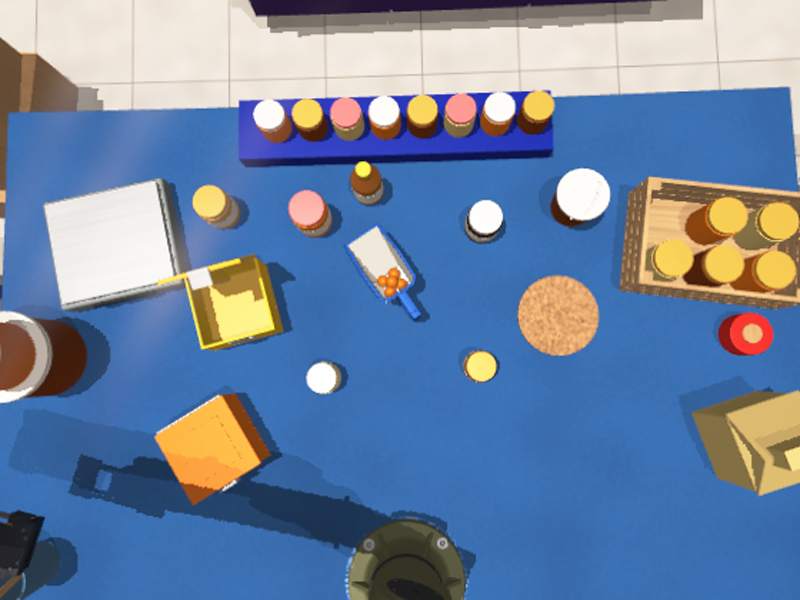

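Side view: the jug's at (410,285), the tin at (300,240), the mat at (512,417). Top view: the jug runs from spout (365,238) to handle (412,308), the tin is at (233,302), the mat at (558,315). I'll crop in closer.

```bash
cat > h.py <<'E'
from bench import *
import numpy as np, cv2
from scipy.spatial.transform import Rotation as R
def cam(n):
    c=calibration(n); f=210/np.tan(np.radians(c['vfov']/2))
    K=np.array([[f,0,c['cx']],[0,f,c['cy']],[0,0,1]]); D=np.array([c['k1'],0,0,0.])
    return K,D,c['rvec'],c['tvec']
def proj(n,p):
    K,D,r,t=cam(n); return cv2.projectPoints(np.atleast_2d(np.float64(p)),r,t,K,D)[0][:,0]
def px2w(n,px,z):
    K,D,r,t=cam(n); u=cv2.undistortPoints(np.float64(px).reshape(-1,1,2),K,D)[:,0]
    M=R.from_rotvec(r).as_matrix(); o=-M.T@t; d=np.c_[u,np.ones(len(u))]@M
    z=np.broadcast_to(z,len(u)); return o+d*((z-o[2])/d[:,2])[:,None]
def crop(n,x,y,w,h,s,fn,im=None):
    im=get_image(n) if im is None else im
    cv2.imwrite(fn,cv2.resize(im[y:y+h,x:x+w,::-1],None,fx=s,fy=s,interpolation=cv2.INTER_CUBIC))
E
python3 - <<'E'
from h import *
crop("top",105,100,200,150,4,"pics/c1.png")
s=1.4286
# rough from 800px pictures
P=np.array([[558,315],[323,377],[481,366],[307,208],[212,204],[485,217],[364,170],[582,195]])/s
for n,p in zip("mat cream honey pink pollen dark bottle pail".split(),px2w("top",P,[.004,.07,.075,.105,.095,.09,.15,.1])): print(n,p.round(3))
E
```

```text
mat [ 0.495 -0.313  0.004]
cream [0.385 0.146 0.07 ]
honey [ 0.398 -0.15   0.075]
pink [0.7   0.167 0.105]
pollen [0.716 0.348 0.095]
dark [ 0.677 -0.167  0.09 ]
bottle [0.756 0.056 0.15 ]
pail [ 0.711 -0.347  0.1  ]
```

View pics/c1.png

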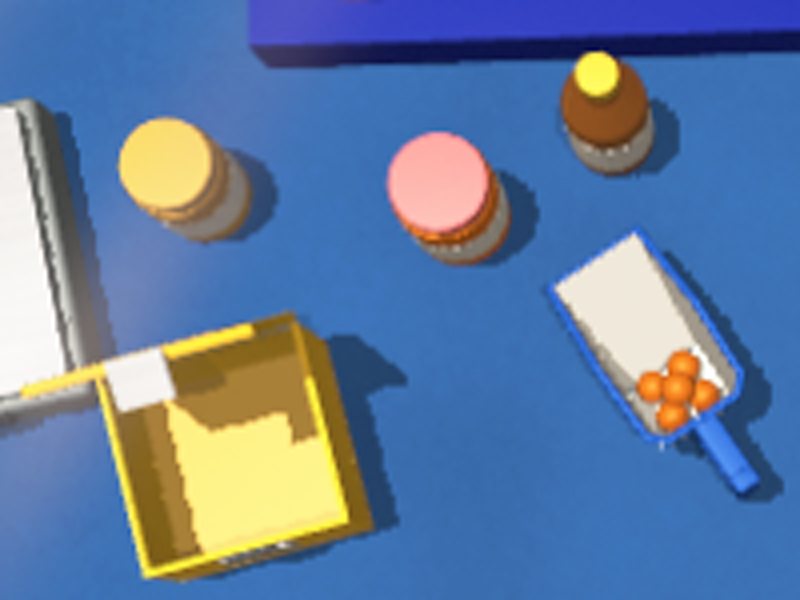

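The crop shows the tin mouth corners at (150,575), (352,520), (295,317), (105,372), with the lid hinged on the far edge. Jug spout lip corners are (637,232) and (550,290), with the top of the handle bar at about (738,478).

```bash
python3 - <<'E'
from h import *
f=lambda P:np.array(P,float)/4+[105,100]
t=px2w("top",f([[150,573],[350,520],[295,317],[105,372]]),.085)
print("tin",t.round(3).tolist(),t.mean(0).round(4),[round(float(np.linalg.norm(t[i]-t[i-1])),3) for i in range(4)])
d=t[2]+t[3]-t[0]-t[1];print("tin yaw",np.degrees(np.arctan2(d[1],d[0])))
e=t[0]+t[3]-t[1]-t[2];print("tin yaw2",np.degrees(np.arctan2(-e[0],e[1])))
sp=px2w("top",f([[639,233],[550,289]]),[.079,.079]);print("spout",sp.round(4),sp.mean(0),np.linalg.norm(sp[0]-sp[1]))
h=px2w("top",f([[738,477]]),.092)[0];print("handle",h)
d=sp.mean(0)-h;print("len",np.hypot(*d[:2]),"yaw",np.degrees(np.arctan2(d[1],d[0])))
l=px2w("top",f([[22,391],[254,328]]),.229);print("lid edge if z=.229",l.round(4),np.linalg.norm(l[0]-l[1]))
# mat
im=get_image("top"); hsv=cv2.cvtColor(im,cv2.COLOR_RGB2HSV)
m=cv2.inRange(hsv,(5,40,60),(25,255,255)); m[:185]=0;m[255:]=0;m[:,:355]=0;m[:,425:]=0
c=max(cv2.findContours(m,0,2)[0],key=cv2.contourArea);(a,b),ax,an=cv2.fitEllipse(c);print("mat",px2w("top",[[a,b]],.004),ax)
E
```

```text
tin [[0.445, 0.366, 0.085], [0.477, 0.232, 0.085], [0.616, 0.269, 0.085], [0.581, 0.397, 0.085]] [0.5299 0.316  0.085 ] [0.14, 0.137, 0.143, 0.133]
tin yaw 13.936982462399408
tin yaw2 14.159850990879429
spout [[0.6682 0.0356 0.079 ]
 [0.6312 0.0969 0.079 ]] [0.64967194 0.06623668 0.079     ] 0.07158588217690894
handle [ 0.49856365 -0.02734765  0.092     ]
len 0.1777406590558023 yaw 31.770748425014883
lid edge if z=.229 [[0.5489 0.3946 0.229 ]
 [0.5829 0.2576 0.229 ]] 0.14113123550154041
mat [[ 0.49544086 -0.31235797  0.004     ]] (54.64529800415039, 56.05223846435547)
```

```bash
cat >> h.py <<'E'
def Rt(yaw,al):
    """tool pointing down tilted by al (deg) toward heading yaw (deg); tool y across heading"""
    y,a=np.radians([yaw,al]); h=np.array([np.cos(y),np.sin(y),0]); z=h*np.sin(a)-np.array([0,0,np.cos(a)])
    l=np.array([-np.sin(y),np.cos(y),0]); return np.c_[np.cross(l,z),l,z]
def plan(pos,Rm,flip=None):
    s=get_state(); R0=R.from_rotvec(s['tool_rot']).as_matrix(); F=np.diag([-1,-1,1])
    c=[Rm,Rm@F] if flip is None else [Rm@F if flip else Rm]
    rv=[R.from_matrix(R0.T@m).as_rotvec() for m in c]; i=int(np.argmin([np.linalg.norm(r) for r in rv]))
    d=R0.T@(np.array(pos)-s['position'])*1e3
    print("flip" if flip or i else "noflip","d",d.round(1),"dr",rv[i].round(4),"deg",np.degrees(np.linalg.norm(rv[i])).round(1))
    return d,rv[i]
def st():
    s=get_state(); print(round(s['time'],2),"p",s['position'].round(4),"q",s['joint_positions'].round(3),"F",s['ft_force'].round(1),"w",round(s['grip_width']*87,1),"gf",round(s['grip_force'],1))
    M=R.from_rotvec(s['tool_rot']).as_matrix();print("x",M[:,0].round(3),"y",M[:,1].round(3),"z",M[:,2].round(3))
E
python3 - <<'E'
from h import *
import bench
print([k for k in dir(bench) if not k.startswith('_')], getattr(bench,'nose_length',None))
st()
for al in(0,40):
    M=Rt(31.5,al); b=np.array([.496,-.028,.062]); print(al); 
    for k in(.002,-.10): plan(b+M[:,2]*k,M,False);plan(b+M[:,2]*k,M,True)
E
```

```text
['MotionError', 'calibration', 'close_job', 'get_image', 'get_state', 'nose_length'] 0.017
0.2 p [0.1845 0.6229 0.2389] q [-1.269  0.322 -0.07   1.451  0.023  1.371 -0.057] F [-0.  -0.1 -0.4] w 86.9 gf 0.0
x [-0.959  0.284 -0.   ] y [ 0.284  0.959 -0.001] z [-0.    -0.001 -1.   ]
0
noflip d [-483.5 -535.5  179.5] dr [-1.200e-03 -4.000e-04 -8.376e-01] deg 48.0
flip d [-483.5 -535.5  179.5] dr [-5.000e-04  1.400e-03  2.304e+00] deg 132.0
noflip d [-483.5 -535.6   77.5] dr [-1.200e-03 -4.000e-04 -8.376e-01] deg 48.0
flip d [-483.5 -535.6   77.5] dr [-5.000e-04  1.400e-03  2.304e+00] deg 132.0
40
noflip d [-484.3 -534.6  179.1] dr [-0.2932 -0.6566 -0.8021] deg 61.7
flip d [-484.3 -534.6  179.1] dr [-0.7976  0.3562  2.19  ] deg 135.1
noflip d [-440.5 -583.4  101. ] dr [-0.2932 -0.6566 -0.8021] deg 61.7
flip d [-440.5 -583.4  101. ] dr [-0.7976  0.3562  2.19  ] deg 135.1
```

Request:
{"api": "send_rows", "payload": {"xyz": [[-22,-29,-3],[-45,-58,-6],[-67,-88,-10],[-90,-117,-10],[-112,-146,-10],[-135,-175,-10],[-157,-204,-10],[-180,-233,-10],[-202,-262,-10],[-220,-290,-10]], "dr": [[0,0,0.11],[0,0,0.23],[0,0,0.34],[0,0,0.46],[0,0,0.57],[0,0,0.69],[0,0,0.8],[0,0,0.92],[0,0,1.03],[0,0,1.15]], "jaw": 60, "grip_force": 60}}

```text
time: 1.03
position: [0.3139, 0.2805, 0.2495]
tool_rot: [2.077, 2.357, 0.001]
ft_force: [1.7, -0.2, 1.3]
grip_width: 0.687
grip_force: 0.0
```

```bash
python3 - <<'E'
from h import *
st()
M=Rt(31.5,40); b=np.array([.496,-.028,.062]); plan(b-M[:,2]*.1+[0,0,.05],M,True)
E
```

```text
1.03 p [0.3139 0.2805 0.2495] q [-1.    -0.187  0.183  1.966  0.035  1.359 -0.701] F [ 1.7 -0.2  1.3] w 59.8 gf 0.0
x [-0.126  0.992  0.   ] y [0.992 0.126 0.   ] z [ 0.  0. -1.]
flip d [-355.4   83.1   60.9] dr [-0.3996  0.6182  1.0984] deg 75.8
```

Request:
{"api": "send_rows", "payload": {"xyz": [[-36,8,6],[-71,17,12],[-107,25,18],[-142,33,24],[-178,42,30],[-213,50,37],[-249,58,43],[-284,66,49],[-320,75,55],[-355,83,61]], "dr": [[-0.036,0.056,0.1],[-0.072,0.111,0.2],[-0.108,0.167,0.3],[-0.144,0.222,0.4],[-0.18,0.278,0.5],[-0.216,0.334,0.6],[-0.252,0.389,0.7],[-0.288,0.445,0.8],[-0.324,0.5,0.9],[-0.4,0.618,1.098]]}}

```text
time: 1.87
position: [0.4329, 0.0209, 0.197]
tool_rot: [-2.584, -1.388, -0.635]
ft_force: [0.0, -0.2, 0.2]
grip_width: 0.696
grip_force: 0.0
```

```bash
python3 - <<'E'
from h import *
st()
M=Rt(31.5,40); b=np.array([.496,-.028,.062]); plan(b-M[:,2]*.1+[0,0,.05],M,True);plan(b-M[:,2]*.05,M,True)
E
```

```text
1.87 p [0.4329 0.0209 0.197 ] q [ 0.362 -0.301 -0.144  2.233 -0.504  1.022 -0.139] F [ 0.  -0.2  0.2] w 60.6 gf 0.0
x [0.485 0.763 0.428] y [ 0.822 -0.564  0.074] z [ 0.298  0.316 -0.901]
flip d [-62.5  52.8 -16. ] dr [-0.1652  0.2355  0.3933] deg 27.9
flip d [-74.1  59.3  77. ] dr [-0.1652  0.2355  0.3933] deg 27.9
```

```bash
cat > kin.py <<'E'
import numpy as np, itertools
from scipy.optimize import least_squares
from scipy.spatial.transform import Rotation as R
def fk(p,q,s):
    H,A,e,B,w,L,o=p[:7]; off=p[7:]
    r=lambda a,t:R.from_euler(a,t)
    M=r('z',s[0]*q[0]+off[0]);x=np.array([0,0,H])
    M=M*r('y',q[1]);M=M*r('z',s[1]*q[2]);x=x+M.apply([e,0,A])
    M=M*r('y',q[3]);M=M*r('z',s[2]*q[4]);x=x+M.apply([-e+o,0,B])
    M=M*r('y',q[5]);x=x+M.apply([w,0,0]);M=M*r('z',s[3]*q[6]+off[1])
    return x+M.apply([0,0,L]),M
def res(p,s,D):
    o=[]
    for q,x,rv in D:
        a,M=fk(p,q,s);o+=[*(a-x),*(0.3*(M.inv()*R.from_rotvec(rv)).as_rotvec())]
    return np.r_[o,0.001*p[[2,6]]]
def fit(D):
    best=None
    for s in itertools.product((1,-1),repeat=4):
        for o1 in(0,1.57,-1.57,3.14):
            f=least_squares(res,[.3,.45,0,.45,.05,.2,0,0,o1],args=(s,D))
            if best is None or f.cost<best[0]:best=(f.cost,f.x,s)
    return best
E
python3 - <<'E'
from kin import *
from h import get_state
S=get_state()
D=[([-1.26889,.32174,-.07005,1.45156,.02258,1.37078,-.0569],[.18443,.6228,.23858],[-.45052,-3.10896,.00266]),
([-1.0,-.187,.183,1.966,.035,1.359,-.701],[.3139,.2805,.2495],[2.077,2.357,.001]),
(S['joint_positions'],S['position'],S['tool_rot'])]
c,p,s=fit(D);print(c,p.round(4),s,np.abs(res(p,s,D)).max())
np.savez('kin.npz',p=p,s=s)
LO=np.array([-2.86,-.3,-1.38,.06,-1.56,.09,-2.69]);HI=np.array([2.86,2.09,1.24,2.45,4.7,2.05,2.69])
from h import Rt
F=np.diag([-1,-1,1])
def ik(pos,M):
    b=(9,None)
    for t in range(6):
        q0=np.clip(np.array(S['joint_positions'])+(0 if t==0 else np.random.randn(7)*.4),LO+.05,HI-.05)
        def g(q):
            a,m=fk(p,q,s);return np.r_[a-pos,.3*(m.inv()*R.from_matrix(M)).as_rotvec(),.002*(q-q0)]
        f=least_squares(g,q0,bounds=(LO+.02,HI-.02));e=np.abs(f.fun[:6]).max()
        if e<b[0]:b=(e,f.x)
    return b
h=np.array([.496,-.028,.062])
for al in(0,15,25,40):
    M=Rt(31.5,al)@F;e,q=ik(h+M[:,2]*.002,M);print('grasp',al,round(e,4),q.round(2))
for yaw in(31,45,60,80,100):
  for al in(0,15,25):
    for th in(0,35,75):
        t=np.radians(th);u=np.array([np.cos(np.radians(yaw)),np.sin(np.radians(yaw))])
        dx=-.183*np.cos(t)-.018*np.sin(t);dz=.183*np.sin(t)-.018*np.cos(t)
        P=np.r_[np.array([.525,.312])+u*dx,.14+dz];M=Rt(yaw,al-th)@F;e,q=ik(P,M);print(yaw,al,th,P.round(3),round(e,4),q.round(2))
E
```

```text
4.8913131804818434e-05 [ 2.3760e-01  4.5970e-01  9.0000e-04  5.1280e-01 -7.2000e-03  3.0710e-01
  2.6700e-02 -4.6200e-02  1.5262e+00] (-1, -1, -1, -1) 0.005901565191840586
grasp 0 0.0 [-0.05  0.19  0.07  2.   -0.02  0.94 -1.  ]
grasp 15 0.0 [ 0.4   0.09 -0.29  2.15 -0.22  0.71 -0.74]
grasp 25 0.0 [ 0.35  0.05 -0.13  2.25 -0.56  0.6  -0.37]
grasp 40 0.0 [ 0.69  0.06 -0.31  2.39 -1.17  0.6   0.33]
31 0 0 [0.368 0.218 0.122] 0.0 [ 0.11 -0.05 -0.67  2.11 -0.04  1.07 -1.57]
31 0 35 [0.388 0.229 0.23 ] 0.0 [-0.2   0.34 -0.47  1.58  0.1   1.86 -1.73]
31 0 75 [0.469 0.279 0.312] 0.1533 [-0.65  0.53  0.08  1.38 -0.    2.03 -1.57]
31 15 0 [0.368 0.218 0.122] 0.0 [-0.02 -0.24 -0.5   2.29 -0.18  0.82 -1.44]
31 15 35 [0.388 0.229 0.23 ] 0.0 [-0.23  0.15 -0.39  1.72  0.04  1.63 -1.66]
31 15 75 [0.469 0.279 0.312] 0.1009 [-0.6   0.49  0.03  1.33  0.    2.03 -1.6 ]
31 25 0 [0.368 0.218 0.122] 0.0053 [-0.57 -0.28 -0.01  2.39 -0.01  0.61 -1.59]
31 25 35 [0.388 0.229 0.23 ] 0.0 [-0.07  0.02 -0.52  1.82  0.01  1.47 -1.62]
31 25 75 [0.469 0.279 0.312] 0.0652 [-0.59  0.47  0.02  1.3   0.    2.03 -1.61]
45
[... 2073 characters left out ...]
.73]
100 0 0 [0.557 0.132 0.122] 0.0 [ 0.09  0.28 -0.43  1.78  0.13  1.11 -0.2 ]
100 0 35 [0.553 0.154 0.23 ] 0.0 [-0.5   0.3  -0.15  1.62  0.59  1.53 -0.6 ]
100 0 75 [0.536 0.248 0.312] 0.0 [-1.1   0.61  0.25  1.39  0.89  1.98 -0.65]
100 15 0 [0.557 0.132 0.122] 0.0 [ 0.32  0.31 -0.53  1.78 -0.12  1.1   0.05]
100 15 35 [0.553 0.154 0.23 ] 0.0 [-0.21  0.23 -0.34  1.64  0.41  1.42 -0.47]
100 15 75 [0.536 0.248 0.312] 0.0 [-0.59  0.52 -0.41  1.39  0.95  2.03 -0.77]
100 25 0 [0.557 0.132 0.122] 0.0 [ 0.41  0.35 -0.53  1.78 -0.29  1.13  0.21]
100 25 35 [0.553 0.154 0.23 ] 0.0 [-0.42  0.18  0.    1.65  0.18  1.35 -0.28]
100 25 75 [0.536 0.248 0.312] 0.0 [-0.95  0.43  0.14  1.39  0.66  1.83 -0.62]
```

```bash
python3 - <<'E'
from h import *
M=Rt(31.5,25); b=np.array([.496,-.028,.062]); plan(b-M[:,2]*.09,M,True)
E
```

```text
flip d [-60.4  60.1  35.6] dr [-0.1122 -0.0223  0.4105] deg 24.4
```

Request:
{"api": "send_rows", "payload": {"xyz": [[-10,10,6],[-20,20,12],[-30,30,18],[-40,40,24],[-50,50,30],[-60,60,35],[-60,60,35],[-60,60,35],[-60,60,35],[-60,60,35]], "dr": [[-0.019,-0.004,0.068],[-0.037,-0.007,0.137],[-0.056,-0.011,0.205],[-0.075,-0.015,0.274],[-0.094,-0.019,0.342],[-0.112,-0.022,0.41],[-0.112,-0.022,0.41],[-0.112,-0.022,0.41],[-0.112,-0.022,0.41],[-0.112,-0.022,0.41]]}}

```text
time: 2.7
position: [0.4628, -0.0447, 0.1446]
tool_rot: [-2.844, -0.814, -0.626]
ft_force: [0.4, 0.2, 0.1]
grip_width: 0.687
grip_force: 0.0
```

```bash
python3 - <<'E'
from h import *
st()
M=Rt(31.5,25); b=np.array([.496,-.028,.062]); plan(b-M[:,2]*.09,M,True);plan(b+M[:,2]*.002,M,True)
im=get_image("top");print(proj("top",[b+[0,0,.03]]))
a=im[140:260,200:360];b2=get_image("side");print(proj("side",[b]))
u,v=proj("side",[b])[0].astype(int)
cv2.imwrite("pics/c2.png",np.hstack([cv2.resize(x[:,:,::-1],(400,400),interpolation=cv2.INTER_CUBIC) for x in(im[145:245,225:325],b2[v-60:v+40,u-50:u+50])]))
E
```

```text
2.7 p [ 0.4628 -0.0447  0.1446] q [ 0.446 -0.195 -0.155  2.262 -0.481  0.834 -0.44 ] F [0.4 0.2 0.1] w 59.8 gf 0.0
x [0.77 0.48 0.42] y [ 0.529 -0.849 -0.   ] z [ 0.356  0.222 -0.908]
flip d [-1.3  3.1  0.5] dr [-0.0034  0.0031  0.0069] deg 0.5
flip d [-1.1  3.4 92.5] dr [-0.0034  0.0031  0.0069] deg 0.5
[[289.77157087 220.20616807]]
[[277.15815959 220.09165117]]
```

View pics/c2.png

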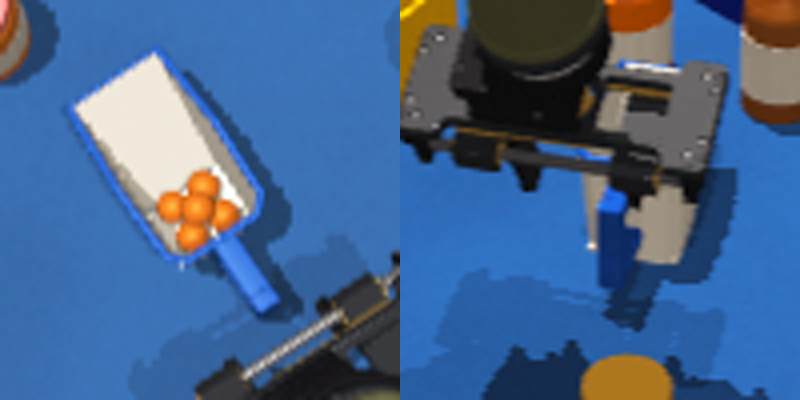

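The handle end sits at px (290.5,219.5) in the top view, matching the projection, and the gripper is lined up with it. I'll go down and close.

Request:
{"api": "send_rows", "payload": {"xyz": [[0,2,12],[-1,3,24],[-1,3,36],[-1,3,48],[-1,3,60],[-1,3,72],[-1,3,82],[-1,3,92],[-1,3,92],[-1,3,92]], "dr": [[0,0,0.007],[0,0,0.007],[0,0,0.007],[0,0,0.007],[0,0,0.007],[0,0,0.007],[0,0,0.007],[0,0,0.007],[0,0,0.007],[0,0,0.007]]}}

```text
time: 3.63
position: [0.496, -0.0274, 0.06]
tool_rot: [-2.845, -0.802, -0.623]
ft_force: [-0.1, 0.3, -1.4]
grip_width: 0.688
grip_force: 0.0
```

Request:
{"api": "send_rows", "payload": {"xyz": [[0,0,0],[0,0,0],[0,0,0],[0,0,0],[0,0,0],[0,0,0],[0,0,0],[0,0,0],[0,0,0],[0,0,0]], "dr": [[0,0,0],[0,0,0],[0,0,0],[0,0,0],[0,0,0],[0,0,0],[0,0,0],[0,0,0],[0,0,0],[0,0,0]], "jaw": 0, "grip_force": 60}}

```text
time: 4.47
position: [0.4965, -0.0285, 0.0602]
tool_rot: [-2.847, -0.8, -0.625]
ft_force: [-1.1, -2.5, 2.1]
grip_width: 0.203
grip_force: 59.8
```

```bash
python3 - <<'E'
from h import *
st()
E
```

```text
4.47 p [ 0.4965 -0.0285  0.0602] q [ 0.404  0.004 -0.193  2.285 -0.539  0.6   -0.402] F [-1.1 -2.5  2.1] w 17.7 gf 59.8
x [0.775 0.472 0.42 ] y [ 0.521 -0.853 -0.003] z [ 0.357  0.221 -0.908]
```

Request:
{"api": "send_rows", "payload": {"xyz": [[2,0,-5],[6,0,-14],[12,0,-26],[18,0,-39],[24,0,-52],[30,0,-65],[37,0,-80],[44,0,-95],[50,0,-107],[54,0,-117]], "dr": [[0,0,0],[0,0,0],[0,0,0],[0,0,0],[0,0,0],[0,0,0],[0,0,0],[0,0,0],[0,0,0],[0,0,0]]}}

```text
time: 5.3
position: [0.4961, -0.0278, 0.1903]
tool_rot: [-2.846, -0.802, -0.623]
ft_force: [0.7, 0.3, -3.4]
grip_width: 0.204
grip_force: 59.7
```

```bash
python3 - <<'E'
from h import *
st()
im=get_image("top");b2=get_image("side")
cv2.imwrite("pics/c3.png",np.hstack([cv2.resize(x[:,:,::-1],(400,400),interpolation=cv2.INTER_CUBIC) for x in(im[125:245,205:325],b2[110:230,220:340])]))
M=Rt(100,25)
plan([.56,.10,.24],M,True)
E
```

```text
5.3 p [ 0.4961 -0.0278  0.1903] q [ 0.422 -0.184 -0.192  2.152 -0.434  0.901 -0.567] F [ 0.7  0.3 -3.4] w 17.8 gf 59.7
x [0.775 0.474 0.419] y [ 0.523 -0.852 -0.003] z [ 0.355  0.222 -0.908]
flip d [130.  -76.7   6.5] dr [ 5.0340e-01  8.0000e-04 -1.0846e+00] deg 68.5
```

View pics/c3.png

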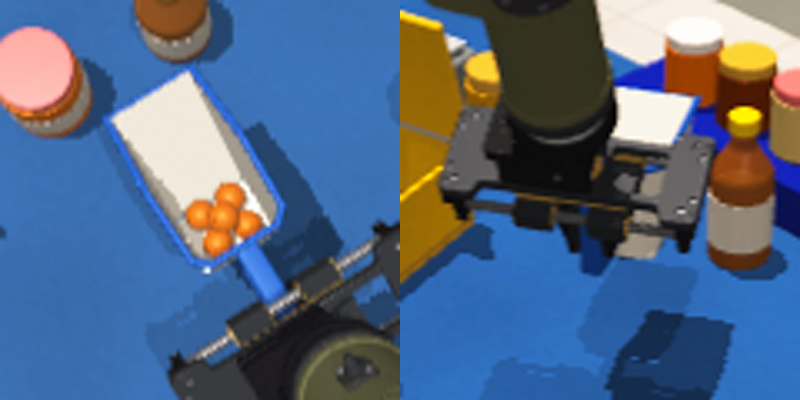

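```bash
python3 - <<'E'
from h import *
print(px2w("top",[[261.1,146],[237.1,161]],.209), np.array([.496,-.028])+.183*np.array([np.cos(.55),np.sin(.55)]))
plan([.56,.06,.24],Rt(100,25),True)
E
```

```text
[[0.66903927 0.03721395 0.209     ]
 [0.63360407 0.09624914 0.209     ]] [0.65201199 0.06765176]
flip d [111.  -42.6  -2.4] dr [ 5.0340e-01  8.0000e-04 -1.0846e+00] deg 68.5
```

Request:
{"api": "send_rows", "payload": {"xyz": [[2,-1,0],[7,-3,0],[14,-5,0],[22,-8,0],[30,-11,-1],[38,-15,-1],[46,-18,-1],[54,-21,-1],[62,-24,-1],[70,-27,-1]], "dr": [[0.01,0,-0.022],[0.03,0,-0.065],[0.06,0,-0.13],[0.1,0,-0.215],[0.14,0,-0.302],[0.18,0,-0.388],[0.22,0,-0.474],[0.26,0,-0.56],[0.3,0,-0.646],[0.33,0,-0.711]]}}

```text
time: 6.23
position: [0.5361, 0.0274, 0.2177]
tool_rot: [-2.218, -1.752, -0.485]
ft_force: [0.4, 0.6, -2.6]
grip_width: 0.203
grip_force: 59.7
```

```bash
cat > t.py <<'E'
from h import *
def tip(spout,yaw,th,al=25):
    t=np.radians(th);u=np.array([np.cos(np.radians(yaw)),np.sin(np.radians(yaw))])
    dx=-.183*np.cos(t)-.018*np.sin(t);dz=.183*np.sin(t)-.018*np.cos(t)
    P=np.r_[np.array(spout[:2])+u*dx,spout[2]+dz];M=Rt(yaw,al-th)
    P=P+M[:,2]*0; print(th,P.round(3)); return plan(P,M,True)
E
python3 - <<'E'
from t import *
st()
plan([.56,.06,.24],Rt(100,25),True)
tip([.54,.235,.21],100,30)
E
```

```text
6.23 p [0.5361 0.0274 0.2177] q [ 0.346  0.083 -0.177  1.845 -0.449  1.226  0.092] F [ 0.4  0.6 -2.6] w 17.7 gf 59.7
x [0.212 0.882 0.422] y [ 0.973 -0.231 -0.006] z [ 0.092  0.412 -0.907]
flip d [43.2 15.6 -4.7] dr [ 0.1664 -0.0006 -0.3717] deg 23.3
30 [0.569 0.07  0.286]
flip d [ 73.4  21.9 -41.3] dr [ 0.0652 -0.5169 -0.4067] deg 37.9
```

Request:
{"api": "send_rows", "payload": {"xyz": [[5,1,-3],[12,4,-7],[20,6,-11],[28,8,-16],[36,11,-20],[44,13,-25],[52,16,-29],[60,18,-34],[68,20,-38],[73,22,-41]], "dr": [[0.004,-0.033,-0.026],[0.01,-0.083,-0.065],[0.018,-0.14,-0.11],[0.025,-0.2,-0.157],[0.032,-0.257,-0.202],[0.039,-0.31,-0.244],[0.046,-0.367,-0.289],[0.053,-0.424,-0.333],[0.06,-0.48,-0.378],[0.065,-0.517,-0.407]]}}

```text
time: 7.07
position: [0.5694, 0.0721, 0.2863]
tool_rot: [1.974, 2.354, -0.087]
ft_force: [-1.2, 0.4, -2.7]
grip_width: 0.206
grip_force: 59.7
```

```bash
python3 - <<'E'
from t import *
st()
tip([.523,.29,.15],100,42)
im=get_image("top");b2=get_image("side")
cv2.imwrite("pics/c4.png",np.hstack([cv2.resize(x[:,:,::-1],(400,400),interpolation=cv2.INTER_CUBIC) for x in(im[110:270,120:280],b2[80:240,160:320])]))
E
```

```text
7.07 p [0.5694 0.0721 0.2863] q [ 0.072  0.156 -0.336  1.569  0.141  1.434 -0.104] F [-1.2  0.4 -2.7] w 17.9 gf 59.7
x [-0.174  0.981 -0.088] y [0.985 0.175 0.   ] z [ 0.016 -0.087 -0.996]
42 [0.549 0.144 0.259]
flip d [76.7 -7.8 20.5] dr [ 0.0005 -0.2082  0.0009] deg 11.9
```

View pics/c4.png

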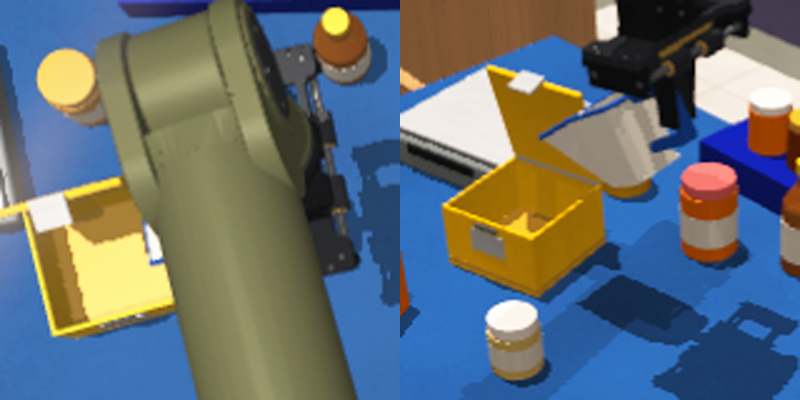

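Request:
{"api": "send_rows", "payload": {"xyz": [[4,0,1],[12,-1,3],[22,-2,6],[32,-3,8],[42,-4,11],[52,-5,14],[62,-6,16],[70,-7,19],[75,-8,20],[77,-8,20]], "dr": [[0,-0.01,0],[0,-0.03,0],[0,-0.06,0],[0,-0.09,0],[0,-0.115,0],[0,-0.14,0],[0,-0.165,0],[0,-0.19,0],[0,-0.205,0],[0,-0.208,0]]}}

```text
time: 8.0
position: [0.5477, 0.143, 0.2587]
tool_rot: [1.87, 2.22, -0.279]
ft_force: [-1.7, 0.8, -4.0]
grip_width: 0.203
grip_force: 59.7
```

```bash
python3 - <<'E'
from t import *
st()
for th,s in((50,[.521,.296,.145]),(58,[.521,.298,.14]),(66,[.521,.298,.137]),(75,[.521,.298,.135])): tip(s,100,th)
E
```

```text
8.0 p [0.5477 0.143  0.2587] q [-0.117  0.204 -0.414  1.604  0.36   1.466 -0.415] F [-1.7  0.8 -4. ] w 17.6 gf 59.7
x [-0.163  0.943 -0.291] y [ 0.985  0.17  -0.001] z [ 0.049 -0.287 -0.957]
50 [0.544 0.167 0.274]
flip d [ 18.5   0.1 -21.2] dr [-0.0021 -0.1407 -0.0034] deg 8.1
58 [0.54  0.187 0.286]
flip d [ 35.2   0.4 -38.9] dr [-0.0023 -0.2803 -0.0032] deg 16.1
66 [0.537 0.209 0.297]
flip d [ 52.4   0.3 -55.8] dr [-0.0025 -0.4199 -0.0031] deg 24.1
75 [0.532 0.234 0.307]
flip d [ 74.4   0.2 -73.2] dr [-0.0028 -0.577  -0.0029] deg 33.1
```

Request:
{"api": "send_rows", "payload": {"xyz": [[5,0,-5],[12,0,-13],[18,0,-21],[24,0,-27],[30,0,-33],[35,0,-39],[41,0,-45],[47,0,-50],[52,0,-56],[60,0,-62]], "dr": [[0,-0.035,0],[0,-0.09,0],[0,-0.14,0],[0,-0.187,0],[0,-0.234,0],[0,-0.28,0],[0,-0.327,0],[0,-0.373,0],[0,-0.42,0],[0,-0.472,0]]}}

```text
time: 8.83
position: [0.5369, 0.2154, 0.3027]
tool_rot: [1.6, 1.889, -0.645]
ft_force: [0.5, -0.2, -2.5]
grip_width: 0.2
grip_force: 59.7
```

```bash
python3 - <<'E'
from t import *
st()
for th,s in((75,[.521,.298,.135]),(80,[.521,.298,.135])): tip(s,100,th)
E
```

```text
8.83 p [0.5369 0.2154 0.3027] q [-0.456  0.424 -0.442  1.422  0.75   1.863 -0.723] F [ 0.5 -0.2 -2.5] w 17.4 gf 59.7
x [-0.117  0.709 -0.696] y [0.986 0.165 0.003] z [ 0.117 -0.686 -0.718]
75 [0.532 0.234 0.307]
flip d [ 10.8  -1.4 -16.7] dr [-0.0039 -0.1031 -0.008 ] deg 5.9
80 [0.53  0.249 0.312]
flip d [ 18.3  -1.5 -30.9] dr [-0.0042 -0.1903 -0.0078] deg 10.9
```

Request:
{"api": "send_rows", "payload": {"xyz": [[4,0,-6],[8,-1,-12],[11,-1,-17],[11,-1,-17],[11,-1,-17],[11,-1,-17],[11,-1,-17],[11,-1,-17],[11,-1,-17],[11,-1,-17]], "dr": [[0,-0.035,0],[0,-0.07,0],[0,-0.103,-0.008],[0,-0.103,-0.008],[0,-0.103,-0.008],[0,-0.103,-0.008],[0,-0.103,-0.008],[0,-0.103,-0.008],[0,-0.103,-0.008],[0,-0.103,-0.008]]}}

```text
time: 9.67
position: [0.5319, 0.2355, 0.3071]
tool_rot: [1.529, 1.825, -0.714]
ft_force: [0.3, 0.2, -3.5]
grip_width: 0.198
grip_force: 59.7
```

```bash
python3 - <<'E'
from t import *
st()
tip([.523,.29,.155],100,42)
im=get_image("top");b2=get_image("side")
cv2.imwrite("pics/c5.png",np.hstack([cv2.resize(x[:,:,::-1],(400,400),interpolation=cv2.INTER_CUBIC) for x in(im[130:260,120:250],b2[80:210,160:290])]))
E
```

```text
9.67 p [0.5319 0.2355 0.3071] q [-0.529  0.486 -0.434  1.38   0.817  1.95  -0.752] F [ 0.3  0.2 -3.5] w 17.2 gf 59.7
x [-0.114  0.634 -0.765] y [ 0.985  0.174 -0.003] z [ 0.131 -0.753 -0.644]
42 [0.549 0.144 0.264]
flip d [-26.9   0.8  98.8] dr [-0.0025  0.5739  0.0015] deg 32.9
```

View pics/c5.png

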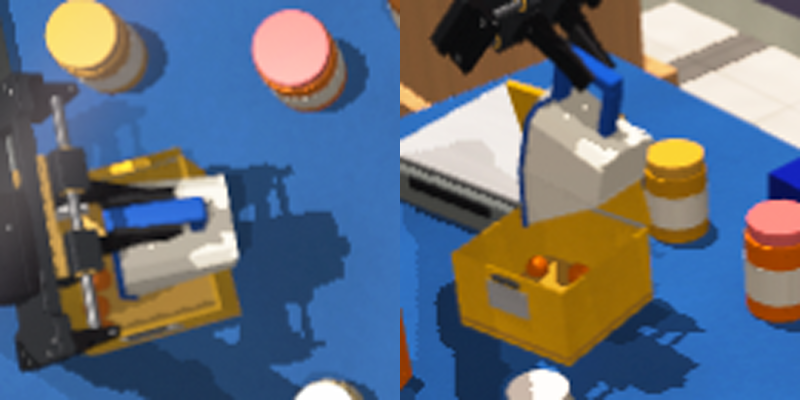

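Sweets are visible in the tin at (540,265) of the crop. I'll raise the jug back the way it came.

Request:
{"api": "send_rows", "payload": {"xyz": [[-2,0,9],[-5,0,18],[-9,0,28],[-12,0,38],[-15,0,48],[-18,0,58],[-20,0,68],[-23,1,79],[-25,1,90],[-27,1,99]], "dr": [[0,0.052,0],[0,0.104,0],[0,0.16,0],[0,0.22,0],[0,0.28,0],[0,0.335,0],[0,0.39,0],[0,0.455,0],[0,0.52,0],[0,0.574,0]]}}

```text
time: 10.6
position: [0.5489, 0.1428, 0.264]
tool_rot: [1.867, 2.224, -0.281]
ft_force: [-0.2, -0.8, -2.0]
grip_width: 0.202
grip_force: 59.7
```

```bash
python3 - <<'E'
from t import *
st()
tip([.54,.23,.215],100,20)
E
```

```text
10.6 p [0.5489 0.1428 0.264 ] q [-0.105  0.205 -0.427  1.593  0.362  1.478 -0.409] F [-0.2 -0.8 -2. ] w 17.6 gf 59.7
x [-0.166  0.942 -0.291] y [ 0.985  0.173 -0.003] z [ 0.048 -0.288 -0.957]
20 [0.571 0.055 0.261]
flip d [-85.8   6.5  29.6] dr [-0.0029  0.3831 -0.0004] deg 21.9
```

Request:
{"api": "send_rows", "payload": {"xyz": [[-5,0,1],[-15,1,5],[-25,2,8],[-35,3,12],[-45,3,15],[-55,4,19],[-65,5,22],[-75,6,26],[-83,6,29],[-86,6,30]], "dr": [[0,0.02,0],[0,0.066,0],[0,0.11,0],[0,0.155,0],[0,0.2,0],[0,0.245,0],[0,0.29,0],[0,0.335,0],[0,0.37,0],[0,0.383,0]]}}

```text
time: 11.43
position: [0.5706, 0.0524, 0.2598]
tool_rot: [-1.979, -2.351, -0.077]
ft_force: [0.1, -1.5, -3.3]
grip_width: 0.204
grip_force: 59.7
```

```bash
python3 - <<'E'
from h import *
st()
im=get_image("top");b2=get_image("side")
cv2.imwrite("pics/c6.png",np.hstack([cv2.resize(x[:,:,::-1],(400,400),interpolation=cv2.INTER_CUBIC) for x in(im[165:265,120:220],b2[110:210,160:260])]))
u=np.array([np.cos(np.radians(-32.3)),np.sin(np.radians(-32.3))]);print(np.array([.4954,-.3124])-.082*u)
plan([.50,-.10,.25],Rt(35,25),True)
E
```

```text
11.43 p [0.5706 0.0524 0.2598] q [ 0.193  0.175 -0.317  1.599 -0.03   1.385  0.057] F [ 0.1 -1.5 -3.3] w 17.8 gf 59.7
x [-0.17   0.982  0.084] y [ 0.985  0.171 -0.005] z [-0.019  0.082 -0.996]
[ 0.42608853 -0.26858311]
flip d [-140.3  -96.    -1.5] dr [-0.2974  0.316   1.0991] deg 67.7
```

View pics/c6.png

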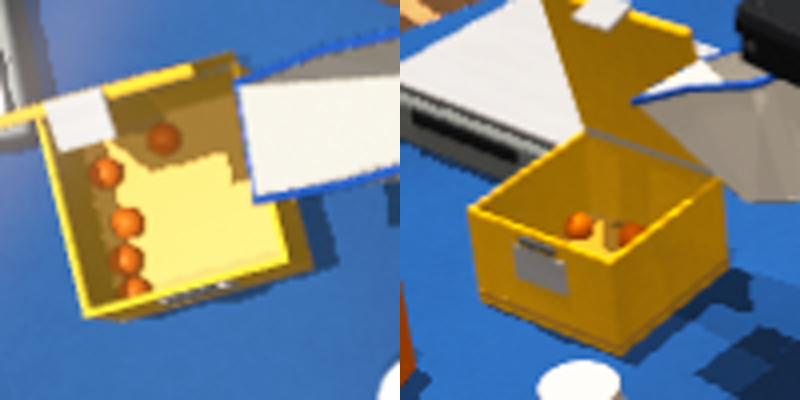

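All five sweets are in the tin, at (163,137), (105,172), (127,221), (125,260) and (133,290). Next I'll take the jug to the mat.

```bash
python3 - <<'E'
from h import *
plan([.50,-.12,.25],Rt(50,25),True)
E
```

```text
flip d [-160.   -99.4   -3.1] dr [-0.2299  0.3313  0.845 ] deg 53.6
```

Request:
{"api": "send_rows", "payload": {"xyz": [[-10,-6,0],[-26,-16,0],[-43,-27,-1],[-60,-37,-1],[-77,-48,-1],[-94,-58,-2],[-111,-69,-2],[-128,-79,-2],[-145,-90,-3],[-160,-99,-3]], "dr": [[-0.014,0.02,0.05],[-0.037,0.053,0.135],[-0.062,0.09,0.228],[-0.086,0.124,0.317],[-0.11,0.159,0.405],[-0.135,0.194,0.495],[-0.159,0.23,0.585],[-0.184,0.265,0.676],[-0.208,0.3,0.765],[-0.23,0.331,0.845]]}}

```text
time: 12.37
position: [0.5002, -0.1181, 0.2498]
tool_rot: [-2.627, -1.226, -0.584]
ft_force: [-0.7, -0.2, -2.2]
grip_width: 0.204
grip_force: 59.7
```

```bash
python3 - <<'E'
from h import *
st()
plan([.4146,-.3266,.17],Rt(10,25),True)
E
```

```text
12.37 p [ 0.5002 -0.1181  0.2498] q [ 0.519 -0.052 -0.052  1.916 -0.46   1.209 -0.081] F [-0.7 -0.2 -2.2] w 17.8 gf 59.7
x [0.582 0.694 0.424] y [ 0.766 -0.642 -0.001] z [ 0.272  0.325 -0.906]
flip d [-228.3   68.4  -18.9] dr [-0.2964 -0.0012  0.6328] deg 40.0
```

Request:
{"api": "send_rows", "payload": {"xyz": [[-14,4,-1],[-37,11,-3],[-62,19,-5],[-88,26,-7],[-114,34,-9],[-140,42,-12],[-166,50,-14],[-190,57,-16],[-212,64,-18],[-228,68,-19]], "dr": [[-0.018,0,0.038],[-0.048,0,0.103],[-0.08,0,0.172],[-0.114,0,0.244],[-0.148,0,0.316],[-0.182,0,0.388],[-0.216,0,0.46],[-0.247,0,0.527],[-0.275,0,0.588],[-0.296,0,0.633]]}}

```text
time: 13.2
position: [0.4154, -0.3267, 0.1694]
tool_rot: [-3.019, -0.265, -0.669]
ft_force: [0.4, -0.7, -3.1]
grip_width: 0.198
grip_force: 59.7
```

```bash
python3 - <<'E'
from h import *
st()
plan([.4146,-.3266,.066],Rt(10,25),True)
im=get_image("top");b2=get_image("side")
cv2.imwrite("pics/c7.png",np.hstack([cv2.resize(x[:,:,::-1],(400,400),interpolation=cv2.INTER_CUBIC) for x in(im[160:310,320:470],b2[200:350,270:420])]))
E
```

```text
13.2 p [ 0.4154 -0.3267  0.1694] q [ 0.723 -0.04   0.134  2.072 -0.463  0.929 -0.291] F [ 0.4 -0.7 -3.1] w 17.3 gf 59.7
x [0.893 0.158 0.422] y [ 0.175 -0.985 -0.   ] z [ 0.416  0.074 -0.906]
flip d [-44.3  -0.2  93.4] dr [-0.0006  0.0003  0.0007] deg 0.1
```

View pics/c7.png

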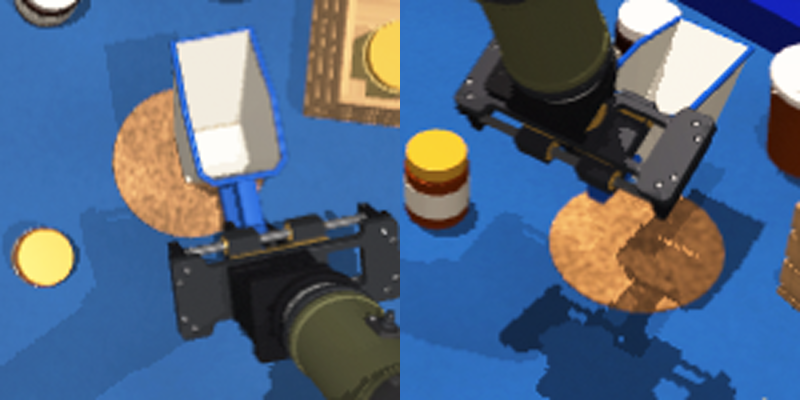

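```bash
python3 - <<'E'
from h import *
for dz in(-.01,0,.01): print(proj("top",[[.5956,-.2949,.188+dz]]),proj("side",[[.5956,-.2949,.188+dz]]))
print("seen top 399.1 174.1; side", 270+(287)*.375+0, 200+33*.375)
E
```

```text
[[396.9217402  174.23981087]] [[384.84800472 214.56000445]]
[[397.90540458 173.47366903]] [[385.31993792 211.21091894]]
[[398.90733895 172.69332903]] [[385.79569047 207.82908047]]
seen top 399.1 174.1; side 377.625 212.375
```

Request:
{"api": "send_rows", "payload": {"xyz": [[-3,0,5],[-8,0,16],[-14,0,30],[-20,0,43],[-26,0,56],[-32,0,68],[-37,0,78],[-41,0,86],[-43,0,91],[-44,0,94]], "dr": [[0,0,0],[0,0,0],[0,0,0],[0,0,0],[0,0,0],[0,0,0],[0,0,0],[0,0,0],[0,0,0],[0,0,0]]}}

```text
time: 14.13
position: [0.4155, -0.3262, 0.0656]
tool_rot: [-3.017, -0.267, -0.67]
ft_force: [-0.3, -0.1, -2.2]
grip_width: 0.201
grip_force: 59.7
```

Request:
{"api": "send_rows", "payload": {"xyz": [[0,0,0],[0,0,0],[0,0,0],[0,0,0],[-0.4,0,0.8],[-0.4,0,0.8],[-0.4,0,0.8],[-0.4,0,0.8],[-0.4,0,0.8],[-0.4,0,0.8]], "dr": [[0,0,0],[0,0,0],[0,0,0],[0,0,0],[0,0,0],[0,0,0],[0,0,0],[0,0,0],[0,0,0],[0,0,0]]}}

```text
time: 14.97
position: [0.4155, -0.3268, 0.0656]
tool_rot: [-3.018, -0.266, -0.672]
ft_force: [0.2, 0.4, -2.6]
grip_width: 0.202
grip_force: 59.7
```

Request:
{"api": "send_rows", "payload": {"xyz": [[-0.3,0,0.7],[-0.5,0,1],[-0.7,0,1.5],[-0.7,0,1.5],[-0.7,0,1.5],[-0.7,0,1.5],[-0.7,0,1.5],[-0.7,0,1.5],[-0.7,0,1.5],[-0.7,0,1.5]], "dr": [[0,0,0],[0,0,0],[0,0,0],[0,0,0],[0,0,0],[0,0,0],[0,0,0],[0,0,0],[0,0,0],[0,0,0]]}}

```text
time: 15.8
position: [0.4155, -0.3268, 0.064]
tool_rot: [-3.018, -0.266, -0.672]
ft_force: [-1.1, 0.7, 0.7]
grip_width: 0.197
grip_force: 59.7
```

Request:
{"api": "send_rows", "payload": {"xyz": [[0,0,0],[0,0,0],[0,0,0],[0,0,0],[0,0,0],[0,0,0],[0,0,0],[0,0,0],[0,0,0],[0,0,0]], "dr": [[0,0,0],[0,0,0],[0,0,0],[0,0,0],[0,0,0],[0,0,0],[0,0,0],[0,0,0],[0,0,0],[0,0,0]], "jaw": 55}}

```text
time: 16.63
position: [0.4155, -0.3268, 0.0639]
tool_rot: [-3.018, -0.266, -0.672]
ft_force: [-0.4, -0.1, 0.3]
grip_width: 0.63
grip_force: 0.0
```

Request:
{"api": "send_rows", "payload": {"xyz": [[0,0,-5],[0,0,-14],[0,0,-26],[0,0,-38],[0,0,-52],[0,0,-66],[0,0,-80],[0,0,-94],[0,0,-108],[0,0,-120]], "dr": [[0,0,0],[0,0,0],[0,0,0],[0,0,0],[0,0,0],[0,0,0],[0,0,0],[0,0,0],[0,0,0],[0,0,0]]}}

```text
time: 17.47
position: [0.3646, -0.3365, 0.175]
tool_rot: [-3.02, -0.265, -0.674]
ft_force: [0.0, 0.0, -0.4]
grip_width: 0.632
grip_force: 0.0
```

```bash
python3 - <<'E'
from h import *
st()
im=get_image("top");b2=get_image("side")
cv2.imwrite("pics/c8.png",np.hstack([cv2.resize(x[:,:,::-1],(400,400),interpolation=cv2.INTER_CUBIC) for x in(im[160:310,320:470],b2[200:350,270:420])]))
E
```

```text
17.47 p [ 0.3646 -0.3365  0.175 ] q [ 0.777 -0.097  0.182  2.112 -0.46   0.979 -0.205] F [ 0.   0.  -0.4] w 54.9 gf 0.0
x [0.891 0.158 0.425] y [ 0.174 -0.985  0.002] z [ 0.419  0.072 -0.905]
```

View pics/c8.png

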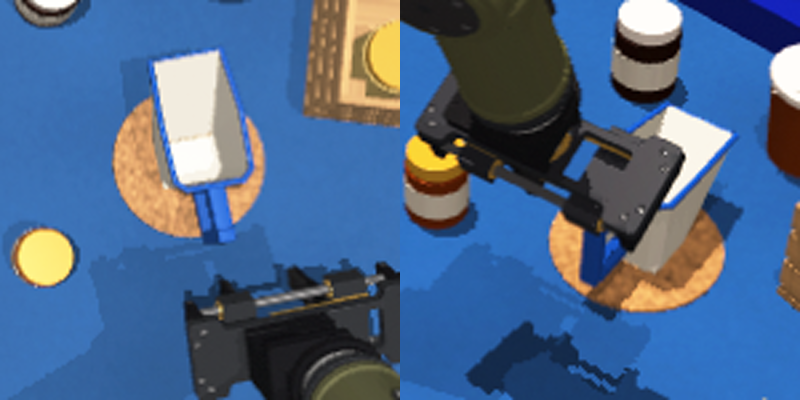

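The jug stands free and upright near the mat's centre: handle at (215,235) and mat at (190,165) in the crop. Next is the lid.

```bash
python3 - <<'E'
from h import *
plan([.48,.0,.32],Rt(14,0),True)
E
```

```text
flip d [ 217.1 -312.2  -58.4] dr [ 0.02   -0.4404 -0.0687] deg 25.6
```

Request:
{"api": "send_rows", "payload": {"xyz": [[15,-12,-13],[36,-36,-22],[60,-70,-30],[85,-108,-38],[110,-146,-46],[135,-184,-52],[158,-220,-58],[180,-256,-58],[200,-286,-58],[217,-312,-58]], "dr": [[0,-0.044,-0.007],[0,-0.088,-0.014],[0.01,-0.132,-0.02],[0.01,-0.176,-0.027],[0.01,-0.22,-0.034],[0.01,-0.264,-0.041],[0.02,-0.308,-0.048],[0.02,-0.352,-0.055],[0.02,-0.396,-0.062],[0.02,-0.44,-0.069]], "jaw": 0, "grip_force": 20}}

```text
time: 18.4
position: [0.4802, 0.0035, 0.3186]
tool_rot: [-3.115, -0.386, 0.004]
ft_force: [1.6, -0.9, -0.1]
grip_width: 0.022
grip_force: 0.0
```

```bash
python3 - <<'E'
from h import *
st()
plan([.642,.344,.31],Rt(14,0),True)
E
```

```text
18.4 p [0.4802 0.0035 0.3186] q [ 0.446 -0.055 -0.482  1.71  -0.028  1.483 -1.356] F [ 1.6 -0.9 -0.1] w 1.9 gf 0.0
x [ 0.97   0.244 -0.002] y [ 0.244 -0.97  -0.003] z [-0.003  0.003 -1.   ]
flip d [ 240.1 -290.7    8.9] dr [-0.0032  0.0023  0.0024] deg 0.3
```

Request:
{"api": "send_rows", "payload": {"xyz": [[15,-18,0],[42,-51,0],[70,-85,0],[98,-119,0],[126,-153,0],[154,-186,0],[180,-218,2],[205,-248,4],[225,-273,6],[240,-290,9]], "dr": [[0,0,0],[0,0,0],[0,0,0],[0,0,0],[0,0,0],[0,0,0],[0,0,0],[0,0,0],[0,0,0],[0,0,0]]}}

```text
time: 19.23
position: [0.6415, 0.346, 0.3075]
tool_rot: [-3.11, -0.391, 0.007]
ft_force: [-0.3, 0.3, -0.0]
grip_width: 0.004
grip_force: 0.0
```

Request:
{"api": "send_rows", "payload": {"xyz": [[0,0,8],[0,0,20],[0,0,33],[0,0,46],[0,0,58],[0,0,70],[0,0,80],[0,0,86],[0,0,86],[0,0,86]], "dr": [[0,0,0],[0,0,0],[0,0,0],[0,0,0],[0,0,0],[0,0,0],[0,0,0],[0,0,0],[0,0,0],[0,0,0]]}}

```text
time: 20.07
position: [0.6417, 0.3415, 0.2232]
tool_rot: [-3.113, -0.386, 0.004]
ft_force: [-0.1, 0.6, -0.7]
grip_width: 0.003
grip_force: 0.0
```

```bash
python3 - <<'E'
from h import *
st()
h=np.array([.598,.333]);a=np.array([np.cos(.2443),np.sin(.2443)])
im=get_image("top");b2=get_image("side")
cv2.imwrite("pics/c9.png",np.hstack([cv2.resize(x[:,:,::-1],(400,400),interpolation=cv2.INTER_CUBIC) for x in(im[130:250,110:230],b2[90:210,160:280])]))
s=get_state();R0=R.from_rotvec(s['tool_rot']).as_matrix()
for f in(1.4,1.2,1.0,.8,.6,.4,.25,.1,0,-.05):
    S=.125;u=S*np.cos(f)-.008*np.sin(f)-.0095;w=.0855+S*np.sin(f)+.008*np.cos(f)
    P=np.r_[h-a*u,w+.017];print(f,P.round(3),(R0.T@(P-s['position'])*1e3).round(0))
E
```

```text
20.07 p [0.6417 0.3415 0.2232] q [-0.106  0.574 -0.654  1.229  0.334  1.446 -2.046] F [-0.1  0.6 -0.7] w 0.3 gf 0.0
x [ 0.97   0.244 -0.002] y [ 0.244 -0.97  -0.005] z [-0.003  0.004 -1.   ]
1.4 [0.594 0.332 0.227] [-49.  -2.  -3.]
1.2 [0.571 0.326 0.222] [-73.  -2.   2.]
1.0 [0.548 0.321 0.212] [-96.  -2.  12.]
0.8 [0.528 0.316 0.198] [-117.   -2.   27.]
0.6 [0.511 0.311 0.18 ] [-134.   -2.   45.]
0.4 [0.499 0.308 0.159] [-147.   -2.   66.]
0.25 [0.492 0.306 0.141] [-154.   -2.   83.]
0.1 [0.487 0.305 0.123] [-159.   -2.  101.]
0 [0.486 0.305 0.11 ] [-160.   -2.  114.]
-0.05 [0.486 0.305 0.104] [-160.   -2.  120.]
```

View pics/c9.png

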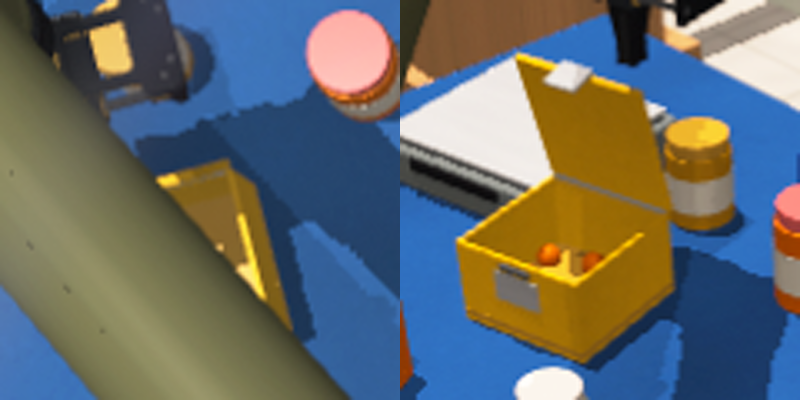

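Request:
{"api": "send_rows", "payload": {"xyz": [[-20,-2,-2],[-40,-2,-2],[-58,-2,-1],[-76,-2,3],[-92,-2,10],[-107,-2,19],[-120,-2,30],[-131,-2,42],[-140,-2,54],[-147,-2,66]], "dr": [[0,0,0],[0,0,0],[0,0,0],[0,0,0],[0,0,0],[0,0,0],[0,0,0],[0,0,0],[0,0,0],[0,0,0]]}}

```text
time: 21.0
position: [0.4987, 0.3086, 0.1589]
tool_rot: [-3.112, -0.387, -0.002]
ft_force: [1.3, -0.6, 1.9]
grip_width: 0.006
grip_force: 0.9
```

```bash
python3 - <<'E'
from h import *
st()
h=np.array([.598,.333]);a=np.array([np.cos(.2443),np.sin(.2443)])
s=get_state();R0=R.from_rotvec(s['tool_rot']).as_matrix()
for f in(.4,.25,.1,0,-.05):
    S=.125;u=S*np.cos(f)-.008*np.sin(f)-.0095;w=.0855+S*np.sin(f)+.008*np.cos(f)
    P=np.r_[h-a*u,w+.017];print(f,P.round(3),(R0.T@(P-s['position'])*1e3).round(0))
E
```

```text
21.0 p [0.4987 0.3086 0.1589] q [ 0.011  0.316 -0.722  1.699  0.218  1.206 -2.087] F [ 1.3 -0.6  1.9] w 0.5 gf 0.9
x [0.97  0.245 0.002] y [ 0.245 -0.97  -0.005] z [ 0.     0.005 -1.   ]
0.4 [0.499 0.308 0.159] [-0.  0.  0.]
0.25 [0.492 0.306 0.141] [-7.  0. 18.]
0.1 [0.487 0.305 0.123] [-12.   1.  36.]
0 [0.486 0.305 0.11 ] [-13.   1.  48.]
-0.05 [0.486 0.305 0.104] [-14.   1.  55.]
```

Request:
{"api": "send_rows", "payload": {"xyz": [[-4,0,9],[-7,0,18],[-10,0,27],[-12,0,35],[-12,0,39],[-13,0,42],[-13,0,44],[-13,0,46],[-13,0,47],[-13,0,47]], "dr": [[0,0,0],[0,0,0],[0,0,0],[0,0,0],[0,0,0],[0,0,0],[0,0,0],[0,0,0],[0,0,0],[0,0,0]]}}

```text
time: 21.83
position: [0.4858, 0.3053, 0.1109]
tool_rot: [-3.113, -0.386, 0.004]
ft_force: [0.3, -0.7, 6.4]
grip_width: 0.005
grip_force: 2.6
```

Request:
{"api": "send_rows", "payload": {"xyz": [[0,0,0.5],[0,0,1],[0,0,1.5],[0,0,2],[0,0,2.5],[0,0,2.5],[0,0,2.5],[0,0,2.5],[0,0,2.5],[0,0,2.5]], "dr": [[0,0,0],[0,0,0],[0,0,0],[0,0,0],[0,0,0],[0,0,0],[0,0,0],[0,0,0],[0,0,0],[0,0,0]]}}

```text
time: 22.67
position: [0.4858, 0.3054, 0.1106]
tool_rot: [-3.114, -0.386, 0.003]
ft_force: [-5.1, -3.2, 19.2]
grip_width: 0.009
grip_force: 9.2
```

Request:
{"api": "send_rows", "payload": {"xyz": [[0,0,-4],[0,0,-14],[0,0,-30],[0,0,-48],[-10,0,-70],[-25,20,-95],[-45,50,-120],[-65,80,-140],[-80,110,-150],[-90,140,-150]], "dr": [[0,0,0],[0,0,0],[0,0,0],[0,0,0],[0,0,0],[0,0,0],[0,0,0],[0,0,0],[0,0,0],[0,0,0]]}}

```text
time: 23.5
position: [0.433, 0.1458, 0.2605]
tool_rot: [-3.113, -0.388, -0.003]
ft_force: [1.0, -0.6, -0.4]
grip_width: 0.008
grip_force: 0.0
```

```bash
python3 - <<'E'
from h import *
st()
im=get_image("top");b2=get_image("side")
cv2.imwrite("pics/c10.png",np.hstack([cv2.resize(x[:,:,::-1],None,fx=1.4,fy=1.4) for x in(im[90:330,100:380],b2[60:300,150:430])]))
E
```

```text
23.5 p [0.433  0.1458 0.2605] q [ 0.295 -0.099 -0.625  1.854 -0.063  1.365 -1.638] F [ 1.  -0.6 -0.4] w 0.7 gf 0.0
x [0.969 0.245 0.003] y [ 0.245 -0.969 -0.004] z [ 0.002  0.004 -1.   ]
```

View pics/c10.png

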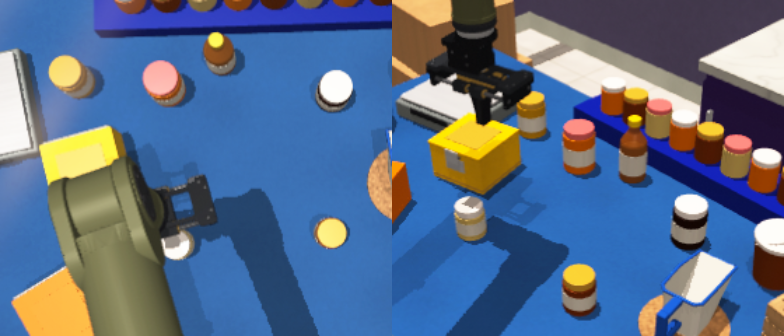

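The side view shows the lid shut flat at (475,140), the jug upright on the mat at (690,290) and the jars where they were. The arm is clear of everything.

```bash
python3 -c "
from bench import *
print(close_job())"
```

```text
the job is handed in; nothing more can be done
None
```

The job is handed in: all five sweets are in the yellow tin, its cover is pressed fully shut, the jug stands upright on the cork mat and the bystanders look unmoved; the judge returned no verdict.

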